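Fit the pressing cover over the gluing jig's hidden pin and hold it down

TASK

Pick up the plywood pressing cover by its batten grip, lay it square over the gluing jig's locating pin, and slide it along the jig as far as it takes for the pin, hidden beneath it, to find the pocket so that the cover drops flat onto the card. Then press the cover straight down until the sprung bed is at the bottom of its travel, and finish like that, still gripping the cover and pressing it down (do not let go). Leave the glue bottle, tape roll, card disc and wooden block where they are.

Things in the scene. Friction and masses are not known exactly. Their poses are not given: they have to be found in the camera images.
- cover_grip (a point): Pressing cover: loose plywood plate 100 (its x) x 130 (its y) x 23 mm, 0.15 to 0.35 kg, flat on the table. On top a darker wooden batten is its grip: 62 mm along x, 22 mm thick along y, from 23 to 68 mm above the underside. This point: centre of the cover, inside the batten, 46 mm above the underside. Axes as the cover's, z up; turned half round it is the same.
- cover_pocket (a point): Mouth of the blind pocket for the pin, in the centre of the cover's underside, not visible from above: 26 mm along the cover's x, 15 mm along its y, 19 mm deep. Axes as the cover's.
- jig: Gluing jig, fixed: pale wooden base board 160 (x) x 230 (y) x 20 mm; origin at the centre of its underside on the table, z up. Above it a sprung bed 130 (x) x 210 (y) x 12 mm (plywood with a brown card blank on top); bed top 40 mm above the table at rest. The fitted cover lies with its x and y along the jig's, either way round.
- slot_mid (a point): Middle of the bed's slot, at the bed's top face at rest (jig axes). The slot is 20 mm wide and runs along y, 42 mm each way. One rigid upright steel locating pin, 12 mm in diameter, domed tip 49 mm above the table (9 mm above the resting bed), stands in it at x = 0, anywhere from 28 mm on the -y side to 28 mm on the +y side: its place differs every time and is not reported.
- bed (a joint): How far the jig's sprung bed is pressed down, in m: 0 at rest, 0.008 at the bottom on its stop. It starts to sink at about 4 N and takes about 10 to 11 N in all (cover's weight included) to reach the stop.
- glue: Small glue bottle with a white cap, standing on the table between the jig's and the cover's places, 36 mm in diameter, 85 mm high; origin at the centre of its underside. To be left alone.
- tape: Roll of paper tape lying flat on the table beyond the jig and cover, outer diameter 68, inner 40, height 20 mm; origin at the centre of its underside. To be left alone.
- disc: Brown card disc lying flat on the table, 64 mm in diameter, 12 mm thick; origin at the centre of its underside. To be left alone.
- block: Small pale wooden block 30 x 60 x 20 mm on the table; origin at the centre of its underside. To be left alone.
Things that resemble listed ones, but are neither listed nor needed, are in the scene too. There is more than one size of the part that bears cover_grip; the job needs the middle-sized.

How it is judged:
By the outcome, as a careful person would: the job done as asked, in the order asked, and still so for the second after the job is handed in, while the arm keeps its last pose, push and grip.
It also fails if it takes over 51 s, if anything falls off the work surface, if the arm or the gripper's body presses on something with over 40 N, if the wrist force passes 120 N, or if a joint passes its speed limit or range.

ROBOT

A 7-joint arm with a two-finger parallel gripper is mounted at the origin on the work surface. World frame = base frame: x ahead of the robot, y to its left, z up, the work surface at z = 0. Lengths are in m, angles in rad, forces in N, time in s.
With the tool pointing down it reaches from about 0.4 to 0.85 m from the base axis. Payload 10.4 kg.
Tool frame: the origin (TCP) lies midway between the tips of the shut fingers; the grasp point (between the pads) lies 19 mm behind it (env.grip_point_offset is the distance from the TCP to the grasp point, in m); x points along the fingers, y is the direction in which the jaws open and shut, and the axes are right-handed (so a half turn about x gives the same grasp; the last joint's range is limited). The gripper opens to 87 mm and grips with 3 to 60 N. Pads are 19 mm wide; open, the fingers measure 117 mm over their backs; the gripper's body (75 mm by 190 mm) begins 51 mm behind the grasp point.
Start: joints at [1.148, 0.332, -0.065, 1.46, 0.022, 1.35, -0.088], TCP at [0.243, -0.576, 0.223] pointing down, gripper open.
Joint ranges: [-2.6, 2.6], [-0.5, 2.12], [-1.47, 1.34], [0.16, 2.42], [-1.27, 4.41], [0.06, 2.06], [-2.6, 2.6]. Speed limits (rad/s): [2.22, 2.22, 2.79, 2.79, 3.14, 3.14, 3.14].

INTERFACE

Orientations are given as a rotation vector (axis times angle).
In Python, from workcell import env, eyes gives the robot as it stands.
- The arm moves only by the tool move_arm, never from a script. Its arguments are lists of equal length, an entry for each row: "gripper": the opening, from 0 (shut) to 1 (fully open); "delta_pos": the shift along the tool's x, y, z in mm, a list of three; "delta_rot": the turn, a rotation vector about the tool's x, y, z in rad, a list of three. A call has 1 to 20 rows; each row shifts and turns the commanded pose from where the row before left it, along the tool's axes as they then stand; what a row does not reach is not made up. A row lasts 1/10 s, in which the tool goes at most 50 mm and 8.59 degrees, less where a joint would pass 70% of its speed; a pose out of reach is approached as far as the arm can. A call is refused whole if a number of a shift passes 50 or a number of a turn 0.15, either way. A call with a gripper value outside its range is refused whole. The fingers move at their own pace and stop on an object; "newtons" is the grip in N (left out, the last holds). Time passes only in rows, so rows that do not move let the fingers close. It gives the time, the measured TCP pose, the force and the opening at its end, in the units of the state.
- env.observe(): the state, without advancing time (a new reading comes with each control period).
- eyes.camera(name): name is "scene" or "top" or "wrist"; returns the picture (400x640x3 uint8, red, green, blue); there is no depth.
- eyes.camera_params(name): a dict with "fx", "fy", "cx", "cy" (pixels), "camera_from_world" (4x4, takes a point from world to camera coordinates); the wrist camera has in their place "mount" (4x4, takes a point from camera to tool coordinates, whose origin is the TCP and whose axes are the tool frame's). Camera axes: x right, y down, z forward; pixel columns grow to the right and rows downward; lengths in m; the calibration is good to about 2 mm. A picture is of the moment at which its call begins: read the wrist's pose just before it. camera_params takes no time and is no camera call.
- env.finish_job(): hands the job in, once; it reports no verdict.
Trained networks look in the newest picture that a camera, given by its name, has taken for a name from the list of things; names that differ only in an ending like _2 or _b are one class to them, and where a whole thing is asked for, a point or a joint stands for the part that bears it (a point fixed in the world has none). Each returns a list of dicts, best first, with "confidence" (0 to 1); they miss things now and then, are a little off and sometimes report something else, mostly with a low value. They report only what shows in the picture. A call takes as long as a camera call. They do not tell look-alikes from the thing itself.
- eyes.cut_out(target, camera): "pixels" (400x640 bool, what is visible of it) and "point" ([column, row] in pixels, amid what is visible of it).
The state is a dict: "clock": time; "qpos": joint angles; "qd": joint speeds; "tau": joint torques, N m; "position": TCP position; "tool_rot": TCP orientation; "force": force on the tool from outside, world axes, zero at the start; "ft_torque": the same for the moment, N m; "width": opening from 0.0 (shut) to 1.0 (fully open).
Only numpy, scipy, OpenCV 4.12 (cv2) and the standard library are available. Lean on these libraries where they do the work, as an engineer would, in place of code of your own. Each camera call takes 0.05 s, during which the arm holds its last target.

## Working session

There is one attempt and no reset: what is moved stays moved. The work goes in short steps, Python scripts to look and compute and a tool call to move; the robot and the scene stay as the last step left them, time stands still between calls to the robot, and variables do not carry over. Pictures are saved under pics/ and viewed, and the job is handed in when it is done.

Besides the shell and the picture viewer there is one more tool, called after ">>>" by a JSON object that holds its "name" and its "arguments", one argument or row to a line. move_arm: Moves the arm, as the interface text tells. Its arguments: {"type":"object","properties":{"gripper":{"type":"array","items":{"type":"number"}},"delta_pos":{"type":"array","items":{"type":"array","items":{"type":"number"}}},"delta_rot":{"type":"array","items":{"type":"array","items":{"type":"number"}}},"newtons":{"type":"number"}},"required":["gripper","delta_pos","delta_rot"]}

```bash
ls; mkdir -p pics; python3 - <<'E'
from workcell import env, eyes
import cv2,numpy as np
s=env.observe();print(s)
for n in ["scene","top","wrist"]:
    im=eyes.camera(n);cv2.imwrite(f"pics/a_{n}.png",im[:,:,::-1])
    p=eyes.camera_params(n);print(n,p)
    for t in ["cover_grip","jig","bed","glue"]:
        if n=="wrist": continue
        for d in eyes.cut_out(t,n): print(n,t,round(d["confidence"],2),d["point"],d["pixels"].sum())
print(env.observe()["clock"])
E
```

```text
pics
{'clock': 0.0, 'qpos': array([ 1.14841533,  0.33289111, -0.06471391,  1.46096996,  0.02161216,
        1.34988613, -0.08854653]), 'qd': array([-0.00195237, -0.00067563, -0.00075299, -0.00227319,  0.0014413 ,
       -0.00185291, -0.0013434 ]), 'tau': array([ 1.12426233e-04, -6.23237801e+01,  2.46640330e-02, -3.89892733e+01,
       -6.13692217e-02,  3.95834120e-02,  1.70532467e-04]), 'position': array([ 0.24310364, -0.57535126,  0.22172829]), 'tool_rot': array([ 2.00198198,  0.40710217, -2.00272344]), 'force': array([ 0.14225825, -0.2812533 , -0.00751504]), 'ft_torque': array([-0.01610776, -0.00488697, -0.01310934]), 'width': 0.9958803831682768}
scene {'fx': 371.7814509818094, 'fy': 371.7814509818094, 'cx': 321.06842456608297, 'cy': 199.83298865844557, 'camera_from_world': array([[ 0.82046893,  0.57155854,  0.01231137, -0.42539979],
       [ 0.48850164, -0.68972912, -0.53445289, -0.25975441],
       [-0.2969796 ,  0.44451611, -0.8451086 ,  1.02407644],
       [ 0.        ,  0.        ,  0.        ,  1.        ]])}
scene cover_grip 0.83 [261.1, 261.5] 3255
scene cover_grip 0.71 [28
[... 520 characters left out ...]
  1.        ]])}
top cover_grip 0.84 [438.8, 165.0] 1138
top cover_grip 0.82 [393.1, 227.8] 2804
top cover_grip 0.64 [324.2, 308.3] 6399
top jig 0.57 [205.4, 215.7] 7584
top bed 0.84 [202.4, 221.7] 5509
top glue 0.71 [298.7, 188.4] 289
wrist {'fx': 301.9425671304564, 'fy': 301.9425671304564, 'cx': 318.57567961226124, 'cy': 204.46379430485135, 'mount': array([[ 3.15911714e-04, -2.44066357e-01,  9.69758482e-01,
        -1.62660696e-01],
       [ 9.99999949e-01,  3.96411041e-05, -3.15786502e-04,
        -2.48777186e-04],
       [ 3.86305641e-05,  9.69758533e-01,  2.44066357e-01,
        -6.73826985e-02],
       [ 0.00000000e+00,  0.00000000e+00,  0.00000000e+00,
         1.00000000e+00]])}
0.55
```

View pics/a_scene.png

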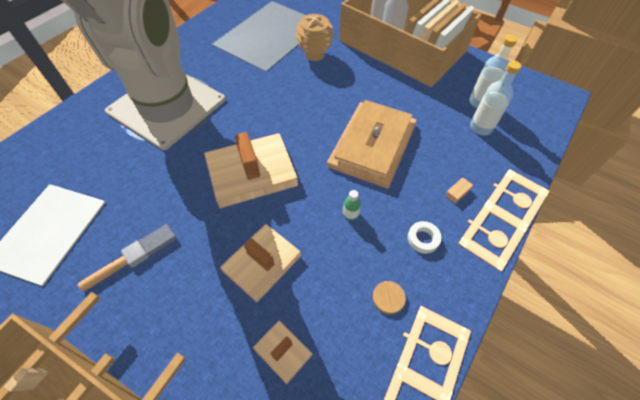

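View pics/a_top.png

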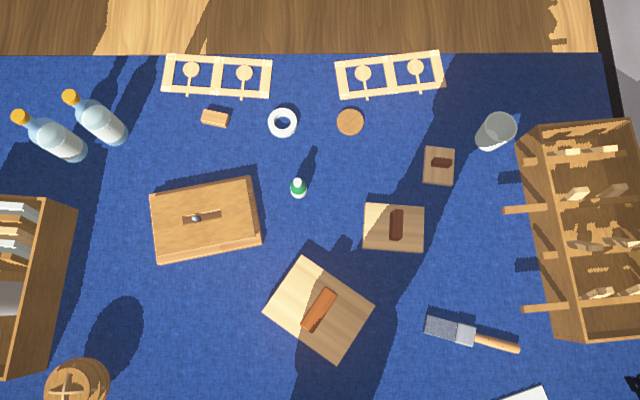

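The top picture shows the jig at (205,216) with the pin in its slot near (196,218). There are three covers: large at (320,308), middle at (393,228) and small at (439,165). The glue bottle is at (299,188), between the jig and the middle cover.

```bash
cat > h.py <<'E'
from workcell import env, eyes
import cv2,numpy as np
def ray(cam,uv,z,T=None,p=None):
    p=p or eyes.camera_params(cam)
    if T is None: T=p["camera_from_world"]
    R=T[:3,:3];t=T[:3,3];c=-R.T@t
    d=R.T@np.array([(uv[0]-p["cx"])/p["fx"],(uv[1]-p["cy"])/p["fy"],1])
    return c+d*(z-c[2])/d[2]
def proj(cam,X,T=None):
    p=eyes.camera_params(cam)
    if T is None: T=p["camera_from_world"]
    q=T[:3,:3]@np.array(X)+T[:3,3]
    return np.array([p["cx"]+p["fx"]*q[0]/q[2],p["cy"]+p["fy"]*q[1]/q[2]])
def wristT(s):
    from scipy.spatial.transform import Rotation as Ro
    M=np.eye(4);M[:3,:3]=Ro.from_rotvec(s["tool_rot"]).as_matrix();M[:3,3]=s["position"]
    return np.linalg.inv(M@eyes.camera_params("wrist")["mount"])
E
python3 - <<'E'
from h import *
im=cv2.imread("pics/a_top.png")
crop=im[170:275,140:270];cv2.imwrite("pics/a_jig.png",cv2.resize(crop,None,fx=6,fy=5.5,interpolation=3)[:600,:800])
crop=im[190:265,350:440];cv2.imwrite("pics/a_cov.png",cv2.resize(crop,None,fx=8,fy=8,interpolation=3)[:600,:800])
eyes.camera("top")
for d in eyes.cut_out("cover_grip","top"):
    c,wh,a=cv2.minAreaRect(np.argwhere(d["pixels"])[:,::-1].astype(np.float32))
    bx=cv2.boxPoints((c,wh,a)); 
    P=[ray("top",b,.023) for b in bx]
    print(d["point"],bx.round(1).tolist(),np.round(P,3)[:,:2].tolist(),[round(float(np.linalg.norm(P[i]-P[(i+1)%4])),3) for i in range(4)])
for n,z in (("jig",.02),("bed",.04)):
  d=eyes.cut_out(n,"top")[0]
  bx=cv2.boxPoints(cv2.minAreaRect(np.argwhere(d["pixels"])[:,::-1].astype(np.float32)));P=[ray("top",b,z) for b in bx]
  print(n,bx.round(1).tolist(),np.round(P,3)[:,:2].tolist(),[round(float(np.linalg.norm(P[i]-P[(i+1)%4])),3) for i in range(4)])
E
```

```text
[393.2, 229.7] [[361.20001220703125, 247.8000030517578], [364.8999938964844, 201.5], [426.1000061035156, 206.5], [422.3999938964844, 252.6999969482422]] [[0.465, -0.133], [0.568, -0.145], [0.555, -0.28], [0.453, -0.264]] [0.103, 0.135, 0.103, 0.132]
[321.0, 307.6] [[259.3999938964844, 313.5], [300.3999938964844, 252.8000030517578], [377.3999938964844, 304.8999938964844], [336.3999938964844, 365.6000061035156]] [[0.331, 0.084], [0.456, -0.002], [0.345, -0.163], [0.227, -0.075]] [0.152, 0.195, 0.148, 0.189]
[436.3, 164.9] [[423.0, 145.0], [454.0, 145.0], [454.0, 185.0], [423.0, 185.0]] [[0.699, -0.282], [0.698, -0.353], [0.604, -0.345], [0.604, -0.276]] [0.071, 0.095, 0.069, 0.095]
jig [[143.3000030517578, 192.8000030517578], [251.10000610351562, 173.1999969482422], [264.29998779296875, 245.8000030517578], [156.5, 265.3999938964844]] [[0.593, 0.347], [0.636, 0.109], [0.472, 0.076], [0.433, 0.306]] [0.242, 0.167, 0.233, 0.166]
bed [[144.8000030517578, 196.8000030517578], [245.3000030517578, 176.6999969482422], [257.29998779296875, 236.5], [156.6999969482422, 256.70001220703125]] [[0.579, 0.335], [0.622, 0.118], [0.49, 0.089], [0.449, 0.3]] [0.221, 0.136, 0.214, 0.134]
```

View pics/a_jig.png

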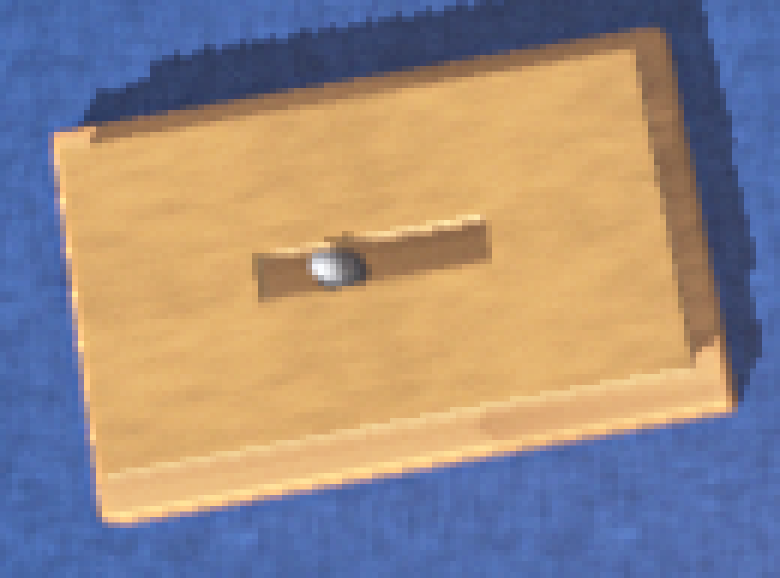

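View pics/a_cov.png

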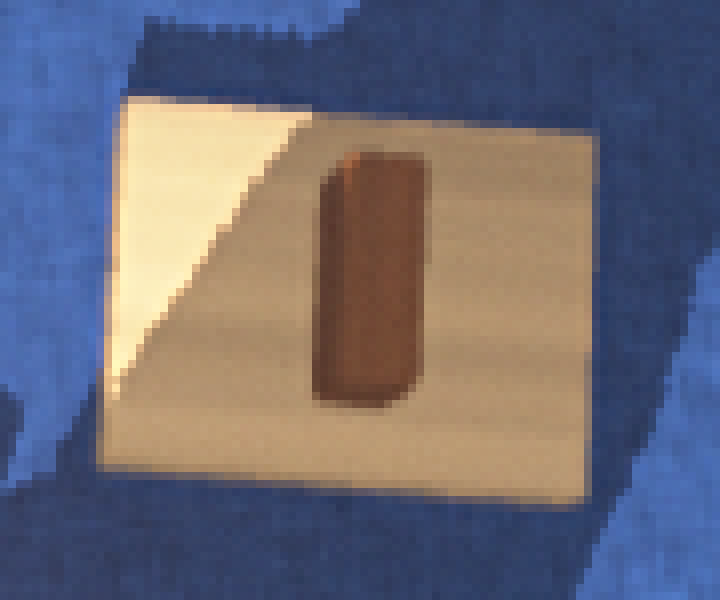

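View pics/a_wrist.png

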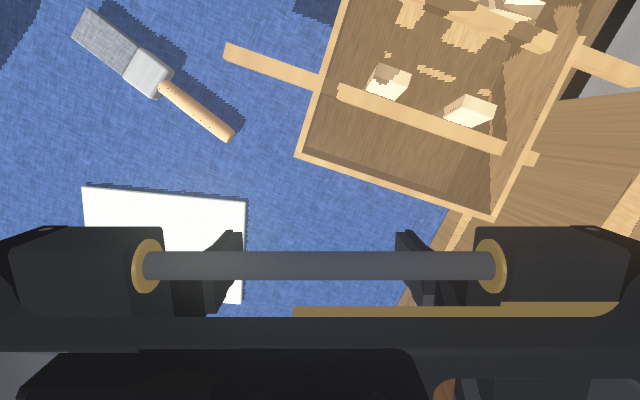

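```bash
python3 - <<'E'
from h import *
im=cv2.imread("pics/a_scene.png")
cv2.imwrite("pics/b_jig.png",cv2.resize(im[95:195,320:425],None,fx=6,fy=6,interpolation=3))
cv2.imwrite("pics/b_cov.png",cv2.resize(im[220:305,215:305],None,fx=7,fy=7,interpolation=3))
E
```

```text
(no output)
```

View pics/b_jig.png

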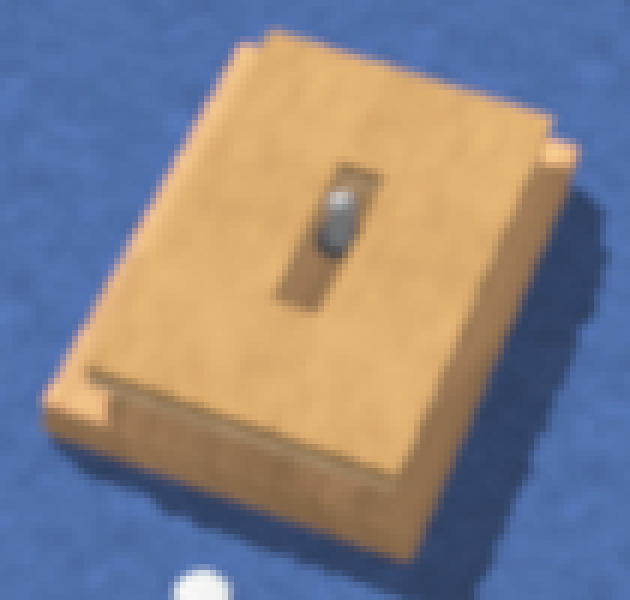

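View pics/b_cov.png

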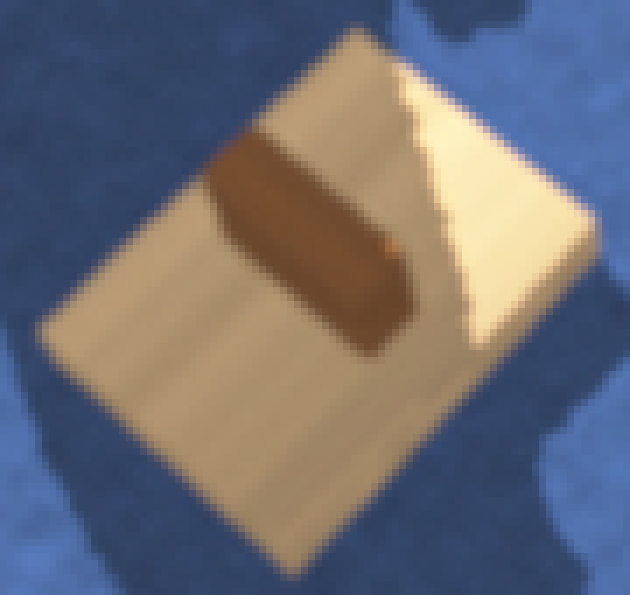

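```bash
cat > fit.py <<'E'
from h import *
from scipy.optimize import least_squares
def un(u,sx,sy,ox,oy): return np.array([(u[0]+.5)/sx-.5+ox,(u[1]+.5)/sy-.5+oy])
J=lambda u:un(u,6,5.5,140,170)
C=lambda u:un(u,8,8,350,190)
SJ=lambda u:un(u,6,6,320,95)
SC=lambda u:un(u,7,7,215,220)
b=lambda i,j:(i*.065,j*.105,.04); a=lambda i,j,z=.02:(i*.08,j*.115,z)
jig=[("top",b(1,-1),J((637,50))),("top",b(-1,-1),J((690,367))),("top",b(-1,1),J((106,473))),("top",b(1,1),J((62,134))),
("top",a(1,-1),J((668,28))),("top",a(-1,-1),J((735,410))),("top",a(-1,1),J((103,523))),
("scene",b(-1,1),SJ((275,32))),("scene",b(1,1),SJ((552,115))),("scene",b(1,-1),SJ((402,478))),("scene",b(-1,-1),SJ((90,372))),
("scene",a(1,1),SJ((580,150))),("scene",a(-1,-1),SJ((45,397))),("scene",a(1,-1,0),SJ((412,562)))]
k=lambda i,j:(i*.05,j*.065,.023)
cov=[("top",k(1,1),C((120,97))),("top",k(1,-1),C((598,135))),("top",k(-1,-1),C((587,507))),("top",k(-1,1),C((97,468))),
("scene",k(-1,1),SC((357,26))),("scene",k(1,1),SC((598,220))),("scene",k(1,-1),SC((293,578))),("scene",k(-1,-1),SC((37,333)))]
def fit(L,x0,cams=("top","scene")):
    L=[l for l in L if l[0] in cams]
    def f(p):
        c,s=np.cos(p[2]),np.sin(p[2])
        return np.concatenate([proj(cam,(p[0]+c*X[0]-s*X[1],p[1]+s*X[0]+c*X[1],X[2]))-u for cam,X,u in L])
    r=least_squares(f,x0,loss="soft_l1");return r.x,r.fun.reshape(-1,2)
if __name__=="__main__":
  for n,L,x0 in (("jig",jig,(.53,.21,.2)),("cov",cov,(.51,-.2,-.1))):
    for cams in (("top",),("scene",),("top","scene")):
        x,r=fit(L,x0,cams);print(n,cams,x.round(4),abs(r).max(1).round(1))
  p,_=fit(jig,(.53,.21,.2))
  A=ray("top",J((338,266)),.046);B=ray("scene",SJ((342,200)),.048)
  c,s=np.cos(p[2]),np.sin(p[2]);
  for q in (A,B):
    d=q[:2]-p[:2];print("pin",q.round(4),(c*d[0]+s*d[1]).round(4),(-s*d[0]+c*d[1]).round(4))
E
python3 fit.py
python3 - <<'E'
from h import *
for t in ("glue",):
  for cam in("top","scene"):
    eyes.camera(cam);d=eyes.cut_out(t,cam)[0];print(d["point"],ray(cam,d["point"],.05))
from scipy.spatial.transform import Rotation as R
s=env.observe();print(R.from_rotvec(s["tool_rot"]).as_matrix().round(3))
E
```

```text
jig ('top',) [0.5346 0.2085 0.1806] [0.2 0.7 0.6 2.5 0.5 0.3 0.7]
jig ('scene',) [0.5355 0.2086 0.195 ] [0.6 0.4 0.4 0.8 0.8 1.2 0.8]
jig ('top', 'scene') [0.535  0.2087 0.1862] [0.2 0.7 0.5 2.6 0.9 0.8 0.5 0.5 0.5 0.8 1.2 0.8 0.8 0.7]
cov ('top',) [ 0.5099 -0.2048 -0.0925] [0.7 0.7 0.6 0.6]
cov ('scene',) [ 0.5127 -0.2075 -0.0779] [0.7 0.2 3.3 0.5]
cov ('top', 'scene') [ 0.5113 -0.2061 -0.0844] [0.8 0.2 1.4 1.4 0.1 0.5 4.3 0.6]
pin [0.5301 0.2202 0.046 ] -0.0027 0.0122
pin [0.5315 0.2218 0.048 ] -0.001 0.0136
[297.0, 187.3] [0.59452256 0.004363   0.05      ]
[351.6, 206.3] [ 0.60338475 -0.00814963  0.05      ]
[[ 0.     0.389 -0.921]
 [-0.    -0.921 -0.389]
 [-1.     0.    -0.   ]]
```

>>> {"name": "move_arm", "arguments": {
  "gripper": [1,1,1,1,1,1,1,1,1,1,1,1,1,1,1,1,1,1,1],
  "delta_pos": [
    [0,-17,-28],
    [0,-17,-28],
    [0,-17,-28],
    [0,-17,-28],
    [0,-17,-28],
    [0,-17,-28],
    [0,-17,-28],
    [0,-17,-28],
    [0,-17,-28],
    [0,-17,-28],
    [0,-17,-28],
    [0,-17,-28],
    [0,-17,-28],
    [0,-17,-28],
    [0,0,0],
    [0,0,0],
    [0,0,0],
    [0,0,0],
    [0,0,0]
  ],
  "delta_rot": [
    [0,0,0],
    [0,0,0],
    [0,0,0],
    [0,0,0],
    [0,0,0],
    [0,0,0],
    [0,0,0],
    [0,0,0],
    [0,0,0],
    [0,0,0],
    [0,0,0],
    [0,0,0],
    [0,0,0],
    [0,0,0],
    [0.122,0,0],
    [0.122,0,0],
    [0.122,0,0],
    [0.122,0,0],
    [0,0,0]
  ],
  "newtons": 40
}}

```text
clock: 2.85
position: [0.5118, -0.2039, 0.2227]
tool_rot: [-2.176, 0.098, 2.175]
force: [-0.7, -0.5, 0.4]
width: 1.003
```

```bash
python3 - <<'E'
from h import *
s=env.observe();im=eyes.camera("wrist").copy();T=wristT(s)
cv2.imwrite("pics/c_raw.png",im[:,:,::-1])
from scipy.spatial.transform import Rotation as R
print(R.from_rotvec(s["tool_rot"]).as_matrix().round(3))
p=(.511,-.206,-.088);c,sn=np.cos(p[2]),np.sin(p[2])
for L in ([(-.05,-.065,.023),(.05,-.065,.023),(.05,.065,.023),(-.05,.065,.023)],[(-.031,-.011,.068),(.031,-.011,.068),(.031,.011,.068),(-.031,.011,.068)]):
  q=np.array([proj("wrist",(p[0]+c*X[0]-sn*X[1],p[1]+sn*X[0]+c*X[1],X[2]),T) for X in L]);print(q.round(1).tolist())
  cv2.polylines(im,[q.round().astype(np.int32)],True,(255,0,0),1)
cv2.imwrite("pics/c_wrist.png",im[:,:,::-1])
E
```

```text
[[ 0.    -0.09  -0.996]
 [-0.    -0.996  0.09 ]
 [-1.     0.    -0.   ]]
[[372.7, 224.8], [376.2, 143.8], [265.9, 144.1], [269.4, 225.0]]
[[331.4, 221.1], [331.8, 164.5], [310.9, 164.6], [311.3, 221.1]]
```

View pics/c_wrist.png

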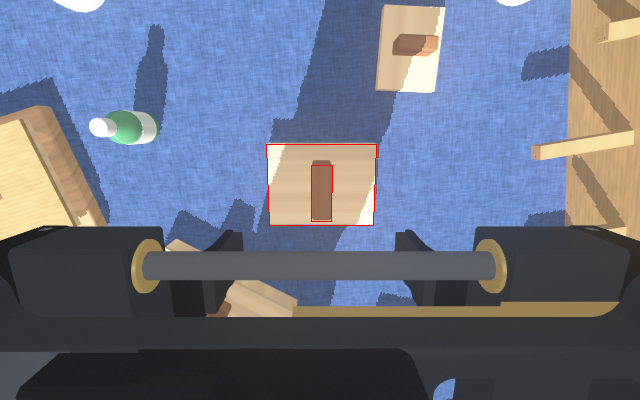

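The middle cover's outline matches my fit, and the jaws line up with the batten. I'll descend and grip.

>>> {"name": "move_arm", "arguments": {
  "gripper": [1,1,1,1,1,1,1,1,0,0,0,0,0,0,0,0],
  "delta_pos": [
    [30,1,0],
    [35,1,0],
    [35,0,0],
    [35,0,0],
    [30,0,0],
    [18,0,0],
    [10,0,0],
    [0,0,0],
    [0,0,0],
    [0,0,0],
    [0,0,0],
    [0,0,0],
    [0,0,0],
    [0,0,0],
    [0,0,0],
    [0,0,0]
  ],
  "delta_rot": [
    [0,0,0],
    [0,0,0],
    [0,0,0],
    [0,0,0],
    [0,0,0],
    [0,0,0],
    [0,0,0],
    [0,0,0],
    [0,0,0],
    [0,0,0],
    [0,0,0],
    [0,0,0],
    [0,0,0],
    [0,0,0],
    [0,0,0],
    [0,0,0]
  ],
  "newtons": 40
}}

```text
clock: 4.5
position: [0.5116, -0.2059, 0.0296]
tool_rot: [-2.176, 0.096, 2.176]
force: [-0.4, 0.1, -0.8]
width: 0.353
```

>>> {"name": "move_arm", "arguments": {
  "gripper": [0,0,0,0,0,0],
  "delta_pos": [
    [0,0,0],
    [0,0,0],
    [0,0,0],
    [0,0,0],
    [0,0,0],
    [0,0,0]
  ],
  "delta_rot": [
    [0,0,0],
    [0,0,0],
    [0,0,0],
    [0,0,0],
    [0,0,0],
    [0,0,0]
  ],
  "newtons": 50
}}

```text
clock: 5.1
position: [0.5116, -0.206, 0.0295]
tool_rot: [-2.176, 0.096, 2.176]
force: [0.2, -0.8, -1.7]
width: 0.249
```

>>> {"name": "move_arm", "arguments": {
  "gripper": [0,0,0,0,0,0,0,0,0,0,0,0,0,0,0,0,0,0,0,0],
  "delta_pos": [
    [-15,0,0],
    [-25,0,0],
    [-35,0,0],
    [-35,0,0],
    [-30,0,0],
    [0,-20,1],
    [0,-30,1],
    [0,-30,1],
    [0,-30,1],
    [0,-30,1],
    [0,-30,1],
    [0,-30,1],
    [0,-30,1],
    [0,-30,1],
    [0,-30,1],
    [0,-30,1],
    [0,-30,1],
    [0,-30,1],
    [0,-26,1],
    [0,-10,0]
  ],
  "delta_rot": [
    [0,0,0],
    [0,0,0],
    [0,0,0],
    [0,0,0],
    [0,0,0],
    [0,0,0],
    [0,0,0],
    [0,0,0],
    [0,0,0],
    [0,0,0],
    [0,0,0],
    [0,0,0],
    [0,0,0],
    [0,0,0],
    [0,0,0],
    [0,0,0],
    [0,0,0],
    [0,0,0],
    [0,0,0],
    [0,0,0]
  ]
}}

```text
clock: 7.1
position: [0.5334, 0.2129, 0.1705]
tool_rot: [-2.178, 0.091, 2.178]
force: [-0.2, 0.2, -1.2]
width: 0.25
```

>>> {"name": "move_arm", "arguments": {
  "gripper": [0,0,0,0,0],
  "delta_pos": [
    [0,0,0],
    [0,0,0],
    [0,0,0],
    [0,0,0],
    [0,0,0]
  ],
  "delta_rot": [
    [-0.092,0,0],
    [-0.092,0,0],
    [-0.092,0,0],
    [0,0,0],
    [0,0,0]
  ]
}}

```text
clock: 7.6
position: [0.5344, 0.209, 0.1699]
tool_rot: [2.125, 0.196, -2.124]
force: [-0.1, 0.8, -2.0]
width: 0.247
```

```bash
cat > chk.py <<'E'
from h import *
import sys
from scipy.spatial.transform import Rotation as R
tag=sys.argv[1]
J=(.535,.2087,.186)
s=env.observe();M=R.from_rotvec(s["tool_rot"]).as_matrix()
yaw=np.arctan2(M[0,1],-M[1,1]);d=s["position"][:2]-J[:2];c,n=np.cos(J[2]),np.sin(J[2])
print("pos",s["position"].round(4),"yaw",yaw.round(4),"jig xy mm",((c*d[0]+n*d[1])*1e3).round(1),((-n*d[0]+c*d[1])*1e3).round(1),"F",s["force"].round(1),"w",s["width"].round(3));print(M.round(3))
uz=s["position"][2]-.0295
for cam in sys.argv[2:]:
    im=eyes.camera(cam).copy();T=wristT(s) if cam=="wrist" else None
    raw=im.copy()
    def poly(pose,hx,hy,z,col):
        c,n=np.cos(pose[2]),np.sin(pose[2])
        q=np.array([proj(cam,(pose[0]+c*a*hx-n*b*hy,pose[1]+n*a*hx+c*b*hy,z),T) for a,b in((1,1),(1,-1),(-1,-1),(-1,1))])
        cv2.polylines(im,[(q*8).round().astype(np.int32)],True,col,1,cv2.LINE_AA,3)
    poly(J,.065,.105,.04,(255,0,0));poly(J,.08,.115,.02,(0,255,0))
    poly((s["position"][0],s["position"][1],yaw),.05,.065,uz+.023,(255,0,255))
    cv2.imwrite(f"pics/{tag}_{cam}.png",np.vstack([im])[:,:,::-1]);cv2.imwrite(f"pics/{tag}_{cam}_raw.png",raw[:,:,::-1])
E
python3 chk.py d top wrist
```

```text
Traceback (most recent call last):
  File "chk.py", line 8, in <module>
    print("pos",s["position"].round(4),"yaw",yaw.round(4),"jig xy mm",((c*d[0]+n*d[1])*1e3).round(1),((-n*d[0]+c*d[1])*1e3).round(1),"F",s["force"].round(1),"w",s["width"].round(3));print(M.round(3))
                                                                                                                                                                 ^^^^^^^^^^^^^^^^
AttributeError: 'float' object has no attribute 'round'
```

```bash
sed -i 's/s\["width"\].round(3)/round(float(s["width"]),3)/' chk.py
python3 chk.py d top wrist
```

```text
pos [0.5344 0.209  0.1699] yaw 0.1843 jig xy mm -0.6 0.4 F [-0.1  0.8 -2. ] w 0.247
[[ 0.     0.183 -0.983]
 [-0.    -0.983 -0.183]
 [-1.     0.    -0.   ]]
```

View pics/d_top.png

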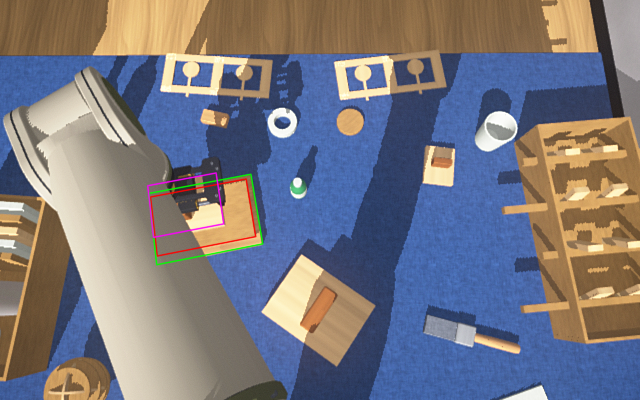

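View pics/d_wrist.png

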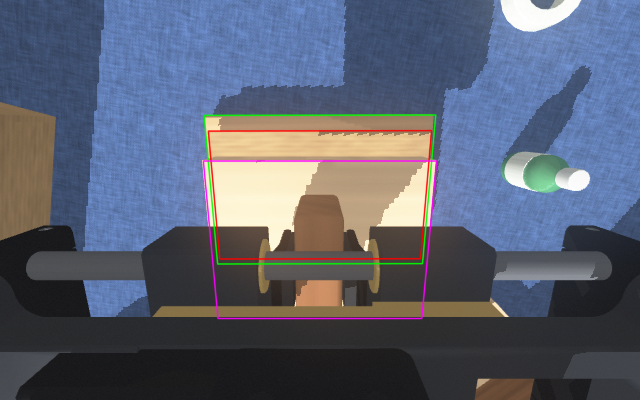

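The magenta outline (the cover pose worked out from the TCP) matches the held plate. It is square to the jig and about 12 mm short of the pin on the -y side. I'll lower it to contact.

>>> {"name": "move_arm", "arguments": {
  "gripper": [0,0,0,0,0,0,0,0,0],
  "delta_pos": [
    [20,0,0],
    [25,0,0],
    [20,0,0],
    [10,0,0],
    [6,0,0],
    [4,0,0],
    [2,0,0],
    [2,0,0],
    [0,0,0]
  ],
  "delta_rot": [
    [0,0,0],
    [0,0,0],
    [0,0,0],
    [0,0,0],
    [0,0,0],
    [0,0,0],
    [0,0,0],
    [0,0,0],
    [0,0,0]
  ]
}}

```text
clock: 8.6
position: [0.5344, 0.2098, 0.0808]
tool_rot: [2.123, 0.2, -2.122]
force: [-0.3, 0.8, -2.0]
width: 0.251
```

>>> {"name": "move_arm", "arguments": {
  "gripper": [0,0,0,0,0],
  "delta_pos": [
    [1,0,0],
    [1,0,0],
    [1,0,0],
    [0,0,0],
    [0,0,0]
  ],
  "delta_rot": [
    [0,0,0],
    [0,0,0],
    [0,0,0],
    [0,0,0],
    [0,0,0]
  ]
}}

```text
clock: 9.1
position: [0.5345, 0.2098, 0.0781]
tool_rot: [2.124, 0.2, -2.122]
force: [-0.8, -0.6, 5.0]
width: 0.248
```

Contact with the pin tip is confirmed at the expected height. Next I'll slide toward +y in small steps.

>>> {"name": "move_arm", "arguments": {
  "gripper": [0,0,0,0,0,0,0],
  "delta_pos": [
    [0,-1,0],
    [0,-1,0],
    [0,-1,0],
    [0,-1,0],
    [0,-1,0],
    [0,-1,0],
    [0,0,0]
  ],
  "delta_rot": [
    [0,0,0],
    [0,0,0],
    [0,0,0],
    [0,0,0],
    [0,0,0],
    [0,0,0],
    [0,0,0]
  ]
}}

```text
clock: 9.8
position: [0.5341, 0.2148, 0.0781]
tool_rot: [2.125, 0.198, -2.121]
force: [1.1, -3.3, 5.1]
width: 0.252
```

>>> {"name": "move_arm", "arguments": {
  "gripper": [0,0,0],
  "delta_pos": [
    [0,-1,0],
    [0,-1,0],
    [0,0,0]
  ],
  "delta_rot": [
    [0,0,0],
    [0,0,0],
    [0,0,0]
  ]
}}

```text
clock: 10.1
position: [0.5328, 0.2182, 0.0776]
tool_rot: [2.124, 0.201, -2.123]
force: [0.9, 1.0, 0.0]
width: 0.243
```

>>> {"name": "move_arm", "arguments": {
  "gripper": [0,0,0],
  "delta_pos": [
    [0,-1,0],
    [0,-1,0],
    [0,0,0]
  ],
  "delta_rot": [
    [0,0,0],
    [0,0,0],
    [0,0,0]
  ]
}}

```text
clock: 10.4
position: [0.5317, 0.2198, 0.077]
tool_rot: [2.121, 0.201, -2.124]
force: [-0.4, 0.6, -1.8]
width: 0.25
```

```bash
python3 chk.py e
```

```text
pos [0.5317 0.2198 0.077 ] yaw 0.1884 jig xy mm -1.2 11.5 F [-0.4  0.6 -1.8] w 0.25
[[-0.001  0.187 -0.982]
 [-0.    -0.982 -0.187]
 [-1.    -0.     0.001]]
```

The force is back to the cover's weight alone, so the pin tip is inside the pocket mouth. I'll lower gently to test it.

>>> {"name": "move_arm", "arguments": {
  "gripper": [0,0,0],
  "delta_pos": [
    [1,-0.5,0],
    [1,0,0],
    [0,0,0]
  ],
  "delta_rot": [
    [0,0,0],
    [0,0,0],
    [0,0,0]
  ]
}}

```text
clock: 10.7
position: [0.5321, 0.2207, 0.0754]
tool_rot: [2.123, 0.201, -2.123]
force: [-0.4, 3.2, -2.3]
width: 0.248
```

>>> {"name": "move_arm", "arguments": {
  "gripper": [0,0,0],
  "delta_pos": [
    [1,0,0],
    [1,0,0],
    [0,0,0]
  ],
  "delta_rot": [
    [0,0,0],
    [0,0,0],
    [0,0,0]
  ]
}}

```text
clock: 11.0
position: [0.5322, 0.2213, 0.0736]
tool_rot: [2.124, 0.203, -2.122]
force: [0.2, 7.3, -3.2]
width: 0.245
```

The pin is pushing the cover toward +y, so it needs to go slightly further.

>>> {"name": "move_arm", "arguments": {
  "gripper": [0,0,0],
  "delta_pos": [
    [0,-1,0],
    [0,-0.5,0],
    [0,0,0]
  ],
  "delta_rot": [
    [0,0,0],
    [0,0,0],
    [0,0,0]
  ]
}}

```text
clock: 11.3
position: [0.532, 0.2217, 0.0734]
tool_rot: [2.123, 0.2, -2.123]
force: [1.0, 4.1, -3.3]
width: 0.253
```

>>> {"name": "move_arm", "arguments": {
  "gripper": [0,0,0],
  "delta_pos": [
    [1,0,0],
    [1,0,0],
    [0,0,0]
  ],
  "delta_rot": [
    [0,0,0],
    [0,0,0],
    [0,0,0]
  ]
}}

```text
clock: 11.6
position: [0.5319, 0.2219, 0.0714]
tool_rot: [2.123, 0.201, -2.123]
force: [0.2, 6.5, -1.4]
width: 0.246
```

>>> {"name": "move_arm", "arguments": {
  "gripper": [0,0,0],
  "delta_pos": [
    [0,-1,0],
    [0,-0.8,0],
    [0,0,0]
  ],
  "delta_rot": [
    [0,0,0],
    [0,0,0],
    [0,0,0]
  ]
}}

```text
clock: 11.9
position: [0.5316, 0.2223, 0.0712]
tool_rot: [2.122, 0.198, -2.123]
force: [0.3, 1.3, -2.4]
width: 0.248
```

>>> {"name": "move_arm", "arguments": {
  "gripper": [0,0,0,0],
  "delta_pos": [
    [1,0,0],
    [1,0,0],
    [0,0,0],
    [0,0,0]
  ],
  "delta_rot": [
    [0,0,0],
    [0,0,0],
    [0,0,0],
    [0,0,0]
  ]
}}

```text
clock: 12.3
position: [0.5318, 0.2229, 0.0696]
tool_rot: [2.123, 0.199, -2.123]
force: [0.6, -0.7, -0.5]
width: 0.251
```

```bash
python3 chk.py f
```

```text
pos [0.5318 0.2229 0.0696] yaw 0.1874 jig xy mm -0.5 14.5 F [ 0.6 -0.7 -0.5] w 0.251
[[ 0.     0.186 -0.982]
 [-0.001 -0.982 -0.186]
 [-1.     0.001 -0.   ]]
```

The cover is seated on the bed at the predicted height, with almost no side force. Now I'll press.

>>> {"name": "move_arm", "arguments": {
  "gripper": [0,0,0,0,0,0,0],
  "delta_pos": [
    [0,0,0],
    [1,0,0],
    [1,0,0],
    [1,0,0],
    [1,0,0],
    [0,0,0],
    [0,0,0]
  ],
  "delta_rot": [
    [0,0,0],
    [0,0,0],
    [0,0,0],
    [0,0,0],
    [0,0,0],
    [0,0,0],
    [0,0,0]
  ],
  "newtons": 60
}}

```text
clock: 13.0
position: [0.5319, 0.2231, 0.0657]
tool_rot: [2.123, 0.199, -2.123]
force: [-2.4, -3.2, 6.3]
width: 0.246
```

>>> {"name": "move_arm", "arguments": {
  "gripper": [0,0,0,0,0,0],
  "delta_pos": [
    [1,0,0],
    [1,0,0],
    [1,0,0],
    [1,0,0],
    [0,0,0],
    [0,0,0]
  ],
  "delta_rot": [
    [0,0,0],
    [0,0,0],
    [0,0,0],
    [0,0,0],
    [0,0,0],
    [0,0,0]
  ]
}}

```text
clock: 13.6
position: [0.5319, 0.2231, 0.062]
tool_rot: [2.123, 0.199, -2.122]
force: [-3.2, -3.6, 8.4]
width: 0.248
```

>>> {"name": "move_arm", "arguments": {
  "gripper": [0,0,0,0],
  "delta_pos": [
    [1,0,0],
    [1,0,0],
    [0,0,0],
    [0,0,0]
  ],
  "delta_rot": [
    [0,0,0],
    [0,0,0],
    [0,0,0],
    [0,0,0]
  ]
}}

```text
clock: 14.0
position: [0.5319, 0.2232, 0.0614]
tool_rot: [2.123, 0.199, -2.122]
force: [-9.6, -7.5, 23.5]
width: 0.246
```

The force rose steeply to 23 N after 8.2 mm of travel, so the bed is on its stop. I'll check with the cameras.

```bash
python3 chk.py g wrist scene; python3 - <<'E'
import cv2
im=cv2.imread("pics/g_scene_raw.png");cv2.imwrite("pics/g_crop.png",cv2.resize(im[70:210,290:450],None,fx=4,fy=4,interpolation=3))
E
```

```text
pos [0.5319 0.2232 0.0614] yaw 0.1876 jig xy mm -0.3 14.8 F [-9.6 -7.5 23.5] w 0.246
[[ 0.001  0.186 -0.982]
 [-0.001 -0.982 -0.186]
 [-1.     0.001 -0.001]]
```

View pics/g_wrist.png

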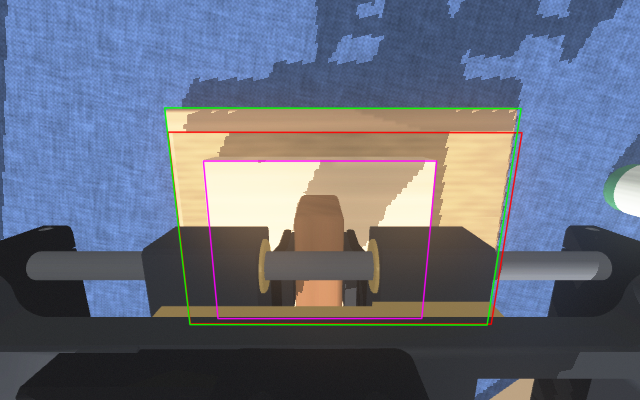

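View pics/g_crop.png

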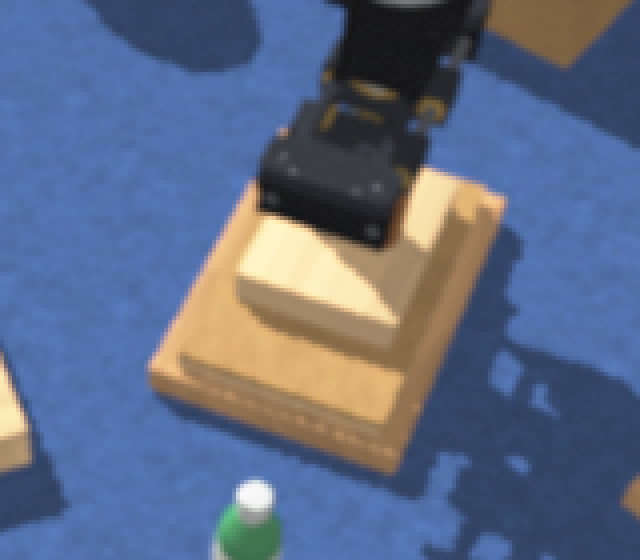

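View pics/g_scene.png

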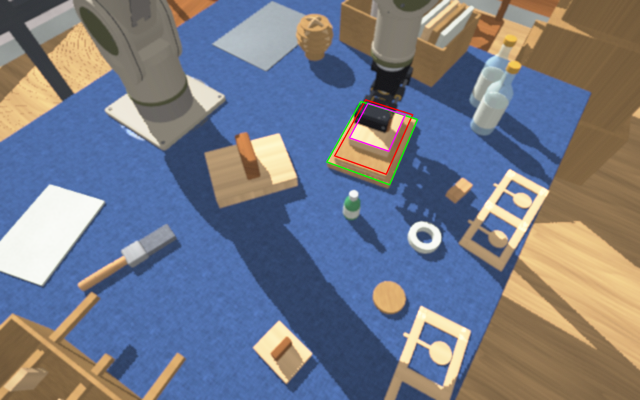

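>>> {"name": "move_arm", "arguments": {
  "gripper": [0,0,0,0,0,0],
  "delta_pos": [
    [0,0.3,0.4],
    [0,0,0],
    [0,0,0],
    [0,0,0],
    [0,0,0],
    [0,0,0]
  ],
  "delta_rot": [
    [0,0,0],
    [0,0,0],
    [0,0,0],
    [0,0,0],
    [0,0,0],
    [0,0,0]
  ]
}}

```text
clock: 14.7
position: [0.5319, 0.2232, 0.0615]
tool_rot: [2.125, 0.199, -2.121]
force: [-6.5, -6.2, 21.8]
width: 0.249
```

```bash
python3 -c "
from workcell import env
print(env.finish_job()); s=env.observe(); print(s['position'],s['force'],s['width'])"
```

```text
the job is handed in; nothing more can be done
None
the job is handed in; nothing more can be done
```

The cover is on the jig with the pin in its pocket and the bed pressed down onto its stop. I handed the job in at about 15 s, with the gripper still holding and pressing.

- **Placing:** I gripped the middle-sized cover by its batten and set it square on the pin tip, about 12 mm short on the -y side. I then slid it toward +y until the pin found the pocket. It needed two small shifts further along +y on the way down, because the pin was pushing on the pocket wall. The cover came to rest flat on the card at the expected height, with almost no side force.
- **Pressing:** The bed went down about 8.1 mm, and the push then rose steeply to 22–23 N, which shows it is on the stop.
- **Last checks:** The cover had not slipped in the grip, the tool was upright and the cover lay flat and square on the jig. In the scene picture the glue bottle, tape roll, disc and block looked undisturbed.
- **Not perfect:** A side force of about 9 N was left at the end (12 N before a small correction). The cover was holding steady against it. I couldn't read the robot's state once the job was handed in.

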